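# Stand the shoe-care case on its heavy end

### The job

Something heavy sits in one end of the green shoe-care case, and from outside you cannot tell which. Lift the case by its swivel handle about a hand's breadth clear of the board and see which end sinks; then stand it upright on that heavy end near the middle of the cork mat and let go. Do not drop the case, and leave the brush, shoe horn, polish tin, jar and glass globe where they are.

Things in the scene. Friction and masses are not known exactly. Their poses are not given: they have to be found in the camera images.
- case_mid (a point): centre (half-way up) of the closed green metal case, 160 x 50 x 55 mm high without handle, 0.4 kg; x along its length, y across, z out of its top. It starts lying flat, length roughly along world y. A load of 0.2 to 0.31 kg fixed in place inside its +x or -x end, drawn afresh each time, puts the centre of mass about 30 mm off the middle. Ends flat and alike: it stands stably on either.
- handle_grip (a point): centre of the wooden crossbar of the case's swivel handle: bar 10 mm thick along the case's length, 36 mm wide across it, 12 mm high, on two steel arms. It stands over the middle of the case, 47 mm above the top face (102 mm above the board at the start); 36 mm clear under the bar. Axes as the case's while upright.
- handle (a joint): swing of the handle about the case's y axis (pivot 5 mm above the top face). 0 = square to the top, held there by a weak spring (0.025 N m/rad); stops at +-0.75. Hung from it, the case swings freely and its heavy end sinks about 0.55 to 0.75 rad. Positive = handle leans to the case's +x end: when hung, the +x end is up and the -x end has sunk; negative: the +x end has sunk.
- mat_top (a point): centre of the top of the cork mat, 150 x 150 x 5 mm, fixed flat to the board (top 5 mm above it); z up.
- brush_mid (a point): wooden clothes brush lying bristles down, 170 x 46 x 38 mm; point 20 mm above its underside. Not to be disturbed.
- horn_mid (a point): flat steel shoe horn, 195 x 36 x 5 mm, lying on the board; near its middle. Not to be disturbed.
- tin_mid (a point): red polish tin, 84 mm across, 28 mm high; its centre. Not to be disturbed.
- jar_mid (a point): clear storage jar with blue twist top, 90 mm across, 150 mm high; its centre. Not to be disturbed.
- globe_mid (a point): glass lamp globe standing on its neck, 120 mm across, 120 mm high; its centre. Not to be disturbed.
Not all that is in view belongs to the job. What is shaped like the part that bears case_mid but pink is not meant.

How it is judged:
By the outcome, as a careful person would: the job done as asked, in the order asked, and still so for the second after the job is handed in, with the robot touching nothing.
It also fails if it takes over 54 s, if anything falls off the work surface, if the arm or the gripper's body presses on something with over 40 N, if the wrist force passes 120 N, or if a joint passes its speed limit or range.

### The arm

A 7-joint arm with a two-finger parallel gripper is mounted at the origin on the work surface. World frame = base frame: x ahead of the robot, y to its left, z up, the work surface at z = 0. Lengths are in m, angles in rad, forces in N, time in s.
With the tool pointing down it reaches from about 0.35 to 0.9 m from the base axis. Payload 7.2 kg.
Tool frame: the origin (TCP) lies between the finger pads; the fingertips stand 22 mm ahead of it and the grasp point (between the pads) lies 3 mm ahead of it; z points along the fingers, y is the direction in which the jaws open and shut (so a half turn about z gives the same grasp; the last joint's range is limited). The gripper opens to 88 mm and grips with 3 to 60 N. Pads are 20 mm wide; open, the fingers measure 115 mm over their backs; the gripper's body (75 mm by 178 mm) begins 61 mm behind the grasp point.
Start: joints at [1.196, 0.411, -0.013, 1.596, 0.006, 1.134, -0.082], TCP at [0.189, -0.596, 0.223] pointing down, gripper open.
Joint ranges: [-2.95, 2.95], [-0.29, 1.99], [-1.47, 1.44], [0.14, 2.54], [-1.03, 4.17], [0.13, 1.85], [-2.86, 2.86]. Speed limits (rad/s): [2.39, 2.39, 3.01, 3.01, 3.14, 3.14, 3.14].

### API

Orientations are given as a unit quaternion [x, y, z, w].
In Python, from cell import * gives the robot as it stands.
- The arm moves only by the shell command python3 -m handwheel 'ROWS' [FORCE]. ROWS is text: rows parted by semicolons, each of 7 numbers parted by spaces: the opening, from -1 (shut) to 1 (fully open), then the shift along the tool's x, y, z in units of 0.8 m (1.0 is 0.8 m), then the turn, a rotation vector about the tool's x, y, z in units of 2 rad (1.0 is 2 rad). In form: claw dx dy dz rx ry rz; .... A call has 1 to 12 rows; each row is the pose to reach, as a shift and turn from the pose measured when the call began, along the tool's axes at that moment; what a row does not reach only later rows make up. A row lasts 1/8 s, in which the tool goes at most 62.5 mm and 10.7 degrees, less where a joint would pass 70% of its speed; a pose out of reach is approached as far as the arm can. A call with a number of a shift or a turn outside -1 to 1 is refused whole. A call with a gripper value outside its range is refused whole. The fingers move at their own pace and stop on an object; FORCE is the grip in N (left out, the last holds). Time passes only in rows, so rows that repeat a pose let the fingers close. It gives the time, the measured TCP pose, the force and the opening at its end, in the units of the state.
- read_state(): the state, without advancing time (a new reading comes with each control period).
- get_image(name): name is "scene" or "top" or "wrist"; returns a dict with "pixels" (420x560x3 uint8, red, green, blue), "K" (3x3 intrinsics, pixels), "world_to_cam" (4x4, takes a point from world to camera coordinates); the wrist camera has in their place "T_tool_cam" (4x4, takes a point from camera to tool coordinates, whose origin is the TCP and whose axes are the flange's). Camera axes: x right, y up, looking along -z (the intrinsics and any distortion apply to the point x, -y, -z); pixel columns grow to the right and rows downward; lengths in m; the calibration is good to about 2 mm. A picture is of the moment at which its call begins: read the wrist's pose just before it. There is no depth.
- job_done(): hands the job in, once; it reports no verdict.
The state is a dict: "time_s": time; "q": joint angles; "qd": joint speeds; "effort": joint torques, N m; "tool_pos": TCP position; "ee_rot": TCP orientation; "contact_force": force on the tool from outside, world axes, zero at the start; "ft_torque": the same for the moment, N m; "opening": finger opening in m.
Only numpy, scipy, OpenCV 4.12 (cv2) and the standard library are available. Lean on these libraries where they do the work, as an engineer would, in place of code of your own. Each camera call takes 0.05 s, during which the arm holds its last target. There are 200 camera calls.

## Working session

There is one attempt and no reset: what is moved stays moved. The work goes in short steps, Python scripts to look and compute and a shell command to move; the robot and the scene stay as the last step left them, time stands still between calls to the robot, and variables do not carry over. Pictures are saved under pics/ and viewed, about 8 in all and at most 12, crops included, and the job is handed in when it is done.

```bash
mkdir -p pics; ls; python3 - <<'E'
from cell import *
import cv2
s=read_state();print({k:s[k] for k in("time_s","tool_pos","ee_rot","contact_force","opening")})
for n in("scene","top"):
    d=get_image(n);cv2.imwrite(f"pics/{n}0.png",d["pixels"][:,:,::-1]);print(n,d["K"],d["world_to_cam"],d.keys())
E
```

```text
pics
{'time_s': 0.0, 'tool_pos': array([ 0.18856688, -0.59534465,  0.22203477]), 'ee_rot': array([ 9.88251535e-01,  1.52834192e-01, -1.79271678e-04, -7.61936300e-04]), 'contact_force': array([ 0.57068813, -0.35505733,  0.98138636]), 'opening': 0.08756778194658382}
scene [[536.10217958   0.         277.18130502]
 [  0.         536.10217958 207.5794621 ]
 [  0.           0.           1.        ]] [[ 0.57835143  0.81578101  0.00331252 -0.30161609]
 [-0.52680599  0.37037484  0.76504766  0.21976717]
 [ 0.62288448 -0.44421146  0.64396514 -1.9783197 ]
 [ 0.          0.          0.          1.        ]] dict_keys(['pixels', 'K', 'world_to_cam'])
top [[415.61506416   0.         278.71473714]
 [  0.         415.61506416 212.53365481]
 [  0.           0.           1.        ]] [[-0.01639159 -0.99983258  0.00813197  0.01483409]
 [ 0.99520016 -0.0155298   0.0966202  -0.5398599 ]
 [-0.09647773  0.00967669  0.9952881  -1.36283564]
 [ 0.          0.          0.          1.        ]] dict_keys(['pixels', 'K', 'world_to_cam'])
```

View pics/scene0.png

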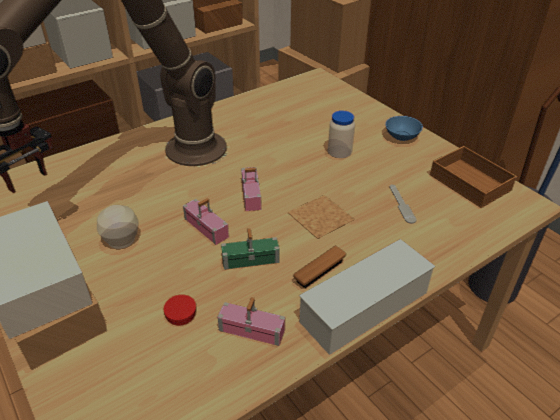

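View pics/top0.png

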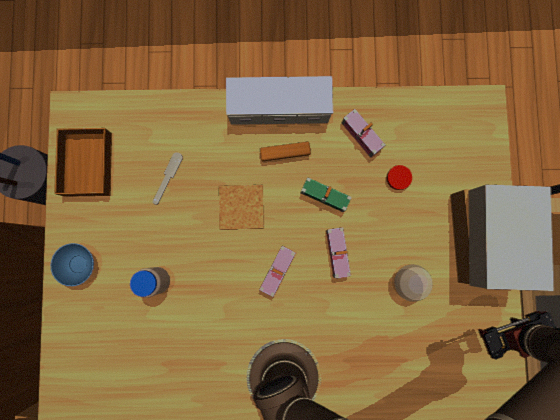

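The scene has four case-shaped objects. In the top view the green one is at about (326,195), and the pink ones are at (363,133), (338,253) and (277,272). The green one is meant because it's the only one in the named colour. The cork mat is at (241,207). Next I'll measure these and confirm the green case with one crop.

```bash
cat > h.py <<'E'
from cell import *
import cv2, numpy as np
from scipy.spatial.transform import Rotation as R
def shot(n):
    if n=="wrist":
        s=read_state(); d=get_image(n); T=np.eye(4); T[:3,:3]=R.from_quat(s["ee_rot"]).as_matrix(); T[:3,3]=s["tool_pos"]
        d["world_to_cam"]=np.linalg.inv(T@d["T_tool_cam"])
    else: d=get_image(n)
    return d
def proj(d,P):
    p=(np.c_[np.atleast_2d(P),np.ones(len(np.atleast_2d(P)))]@d["world_to_cam"].T)[:,:3]*[1,-1,-1]
    p=p@d["K"].T; return p[:,:2]/p[:,2:]
def unproj(d,uv,z):
    uv=np.atleast_2d(uv).astype(float); r=np.c_[uv,np.ones(len(uv))]@np.linalg.inv(d["K"]).T*[1,-1,-1]
    C=np.linalg.inv(d["world_to_cam"]); r=r@C[:3,:3].T; o=C[:3,3]
    return o+r*((z-o[2])/r[:,2:])
def mask(d,lo,hi):
    h=cv2.cvtColor(d["pixels"],cv2.COLOR_RGB2HSV); return cv2.inRange(h,np.array(lo),np.array(hi))
def big(m):
    m=cv2.morphologyEx(m,cv2.MORPH_CLOSE,np.ones((5,5)))
    return max(cv2.findContours(m,cv2.RETR_EXTERNAL,cv2.CHAIN_APPROX_NONE)[0],key=cv2.contourArea)
E
python3 - <<'E'
from h import *
d=shot("top"); s=shot("scene")
c=big(mask(d,(65,80,30),(95,255,255))); b=cv2.boxPoints(cv2.minAreaRect(c))
P=unproj(d,b,.055); print("case corners",P.round(3).tolist(),P.mean(0))
print("edges",np.linalg.norm(np.diff(P,axis=0),axis=1), np.degrees(np.arctan2(*(np.diff(P,axis=0)[:,1::-1]).T)))
p=d["pixels"]; 
roi=p[175:240,210:275]; print("matpix",p[207,241])
# cork: darker/more saturated than board -> threshold around mat colour
lab=cv2.cvtColor(p,cv2.COLOR_RGB2LAB).astype(int); m=(np.abs(cv2.GaussianBlur(lab.astype(np.float32),(5,5),0)-np.median(lab[195:220,230:255].reshape(-1,3),axis=0)).max(2)<14).astype(np.uint8)*255
n,l,st,ce=cv2.connectedComponentsWithStats(m); k=l[207,241]; print("mat",st[k],ce[k],unproj(d,ce[k],.005))
A=cv2.resize(p[160:235,215:365],(600,300),interpolation=cv2.INTER_CUBIC); B=cv2.resize(s["pixels"][215:290,170:320],(600,300),interpolation=cv2.INTER_CUBIC)
cv2.imwrite("pics/crop1.png",np.vstack([A,B])[:,:,::-1])
E
```

```text
case corners [[0.606, -0.069, 0.055], [0.652, -0.09, 0.055], [0.585, -0.23, 0.055], [0.54, -0.208, 0.055]] [ 0.59593576 -0.1490827   0.055     ]
edges [0.05079783 0.15480438 0.05060974] [ -25.42162023 -115.6471275   153.98817015]
matpix [158 120  64]
mat [   39    34   487   386 69591] [260.32419422 260.15809516] [[0.38255932 0.07030271 0.005     ]]
```

View pics/crop1.png

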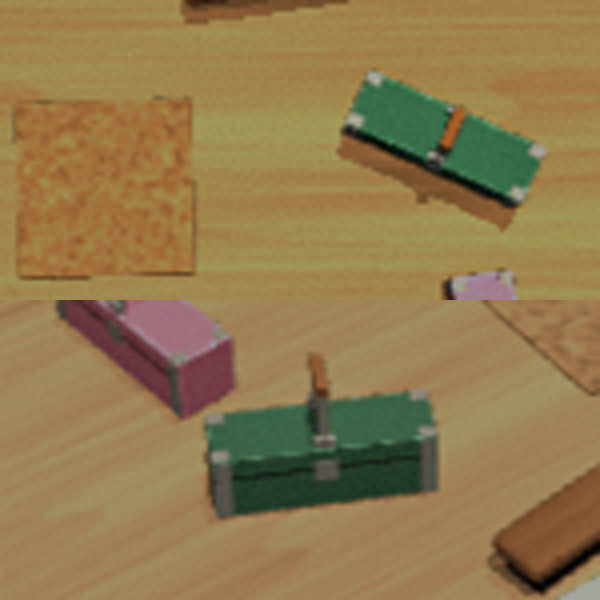

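The crop confirms the green case: bar at about (328,192) and case centre at (0.596,-0.149) in the top view, with its length at about 64° to world x. The mat centre is at about (241,207). Next I'll work out the move to hover above it.

```bash
cat >> h.py <<'E'
def rel(pos,Rm,n=1):
    "shift/turn in handwheel units from the present pose"
    s=read_state(); R0=R.from_quat(s["ee_rot"]); v=R0.inv().apply(np.array(pos)-s["tool_pos"])
    w=(R0.inv()*Rm).as_rotvec(); print("shift",(v/.8).round(4),"turn",(w/2).round(4), "rows>=",np.linalg.norm(v)/.0625, np.degrees(np.linalg.norm(w))/10.7)
def down(deg):
    "tool z down, tool y at deg in world xy"
    a=np.radians(deg); y=np.array([np.cos(a),np.sin(a),0]); z=np.array([0,0,-1.]); return R.from_matrix(np.c_[np.cross(y,z),y,z])
E
python3 - <<'E'
from h import *
d=shot("top"); print("bar",unproj(d,(328,192.2),.108),"mat",unproj(d,[(241.2,206.7),(218.7,185),(263,184.2),(263.5,228.2),(219.5,229.2)],.005))
rel([.59,-.15,.26],down(-115.6))
E
```

```text
bar [[ 0.59424209 -0.14988754  0.108     ]] mat [[0.56395415 0.13301255 0.005     ]
 [0.63960372 0.2091186  0.005     ]
 [0.6400914  0.05804784 0.005     ]
 [0.489689   0.05827477 0.005     ]
 [0.48867271 0.2067922  0.005     ]]
shift [ 0.6465 -0.3795 -0.0467] turn [-3.000e-04  1.000e-04  3.768e-01] rows>= 9.613890232653615 4.035571678670121
```

```bash
python3 -m handwheel '1 0.05 -0.03 -0.06 0 0 0; 1 0.11 -0.07 -0.08 0 0 0; 1 0.17 -0.1 -0.08 0 0 0.05; 1 0.23 -0.135 -0.08 0 0 0.1; 1 0.29 -0.17 -0.08 0 0 0.15; 1 0.35 -0.205 -0.08 0 0 0.2; 1 0.41 -0.24 -0.08 0 0 0.25; 1 0.48 -0.28 -0.08 0 0 0.3; 1 0.54 -0.317 -0.07 0 0 0.35; 1 0.6 -0.352 -0.06 0 0 0.377; 1 0.6465 -0.3795 -0.0467 0 0 0.377; 1 0.6465 -0.3795 -0.0467 0 0 0.377'
python3 - <<'E'
from h import *
s=read_state();print(s["q"].round(2),s["tool_pos"],s["contact_force"].round(1))
d=shot("wrist"); p=d["pixels"].copy()
b=np.array([.595,-.150,.102]); uv=proj(d,[b,[.596,-.149,.055]]);print(uv)
c=big(mask(d,(65,80,30),(95,255,255))); r=cv2.boxPoints(cv2.minAreaRect(c)); P=unproj(d,r,.055); print(P.round(4),P.mean(0),np.degrees(np.arctan2(*(np.diff(P,axis=0)[:,1::-1]).T)))
for q in uv: cv2.circle(p,tuple(int(x) for x in q),4,(255,0,255),1)
cv2.imwrite("pics/w1.png",p[:,:,::-1])
E
```

```text
time_s: 1.75
tool_pos: [0.5913, -0.1456, 0.2585]
ee_rot: [0.976, -0.219, -0.001, -0.001]
contact_force: [0.0, -0.3, -0.5]
opening: 0.0879
[ 0.32  0.37 -0.21  1.58  0.08  1.21 -1.92] [ 0.59128183 -0.14559355  0.25847612] [ 0.  -0.3 -0.5]
[[285.80078213 180.65733479]
 [284.30267051 169.89444393]]
[[ 0.6581 -0.0932  0.055 ]
 [ 0.5923 -0.2327  0.055 ]
 [ 0.542  -0.2129  0.055 ]
 [ 0.6107 -0.0671  0.055 ]] [ 0.60077786 -0.15146499  0.055     ] [-115.25090728  158.50376987   64.75818109]
```

View pics/w1.png

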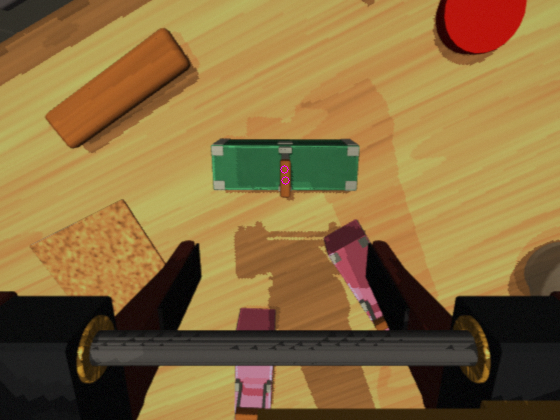

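The wrist view shows the green case centred at (285,165), square to the jaws. Its bar is at (286,178), within 3 px of the predicted (286,181). Going down to grip.

```bash
python3 - <<'E'
from h import *
d=shot("wrist"); print(unproj(d,(286,178),.106))
rel([.5955,-.150,.111],down(-115.5))
E
```

```text
[[ 0.59704638 -0.1546469   0.106     ]]
shift [ 0.0066 -0.0033  0.1858] turn [ 0.0001  0.0007 -0.0008] rows>= 2.3795550772960876 0.010967860986391461
```

```bash
python3 -m handwheel '1 0.008 -0.0015 0.05 0 0 0; 1 0.008 -0.0015 0.1 0 0 0; 1 0.008 -0.0015 0.14 0 0 0; 1 0.008 -0.0015 0.17 0 0 0; 1 0.008 -0.0015 0.186 0 0 0; 1 0.008 -0.0015 0.186 0 0 0; 0.3 0.008 -0.0015 0.186 0 0 0; -0.3 0.008 -0.0015 0.186 0 0 0; -0.8 0.008 -0.0015 0.186 0 0 0; -1 0.008 -0.0015 0.186 0 0 0; -1 0.008 -0.0015 0.186 0 0 0;-1 0.008 -0.0015 0.186 0 0 0' 50
python3 - <<'E'
from h import *
d=shot("scene"); a=shot("wrist")
A=cv2.resize(d["pixels"][180:300,150:330],(600,400),interpolation=cv2.INTER_CUBIC)
cv2.imwrite("pics/g1.png",np.hstack([cv2.resize(A,(420,280)),cv2.resize(a["pixels"],(373,280))])[:,:,::-1])
E
```

```text
time_s: 3.35
tool_pos: [0.5958, -0.1518, 0.1108]
ee_rot: [0.975, -0.221, -0.001, -0.0]
contact_force: [-0.9, 0.7, -1.0]
opening: 0.0311
```

View pics/g1.png

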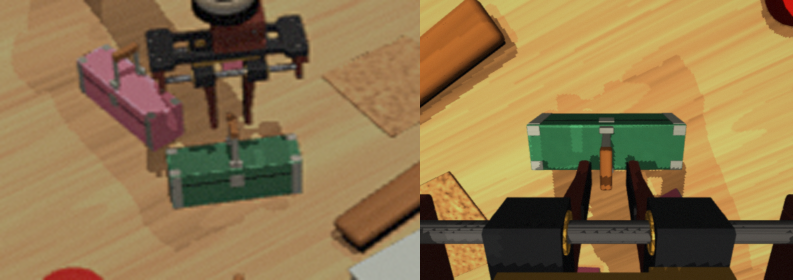

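The bar sits between the fingers in both views, but they haven't fully closed yet. I'll continue closing.

```bash
python3 -m handwheel '-1 0 0 0 0 0 0;-1 0 0 0 0 0 0;-1 0 0 0 0 0 0;-1 0 0 0 0 0 0;-1 0 0 0 0 0 0' 50; python3 -m handwheel '-1 0 0 -0.005 0 0 0;-1 0 0 -0.01 0 0 0;-1 0 0 -0.02 0 0 0;-1 0 0 -0.03 0 0 0;-1 0 0 -0.03 0 0 0'
```

```text
time_s: 4.08
tool_pos: [0.5958, -0.1518, 0.1108]
ee_rot: [0.975, -0.221, -0.001, -0.0]
contact_force: [-0.7, -0.3, 0.3]
opening: 0.0005
time_s: 4.7
tool_pos: [0.5965, -0.1519, 0.1359]
ee_rot: [0.975, -0.221, 0.0, -0.0]
contact_force: [0.4, -0.2, -0.2]
opening: 0.0003
```

```bash
python3 - <<'E'
from h import *
d=shot("scene"); a=shot("wrist"); t=shot("top")
A=cv2.resize(d["pixels"][190:290,170:320],(600,400),interpolation=cv2.INTER_CUBIC)
uv=proj(t,[[.595,-.15,.102]])[0]; print(uv)
B=cv2.resize(t["pixels"][165:225,295:360],(217,200),interpolation=cv2.INTER_CUBIC)
W=cv2.resize(a["pixels"],(267,200)); 
cv2.imwrite("pics/g2.png",np.vstack([A,np.hstack([B,W,np.zeros((200,116,3),np.uint8)])])[:,:,::-1])
E
```

```text
[327.79041624 192.23761899]
```

View pics/g2.png

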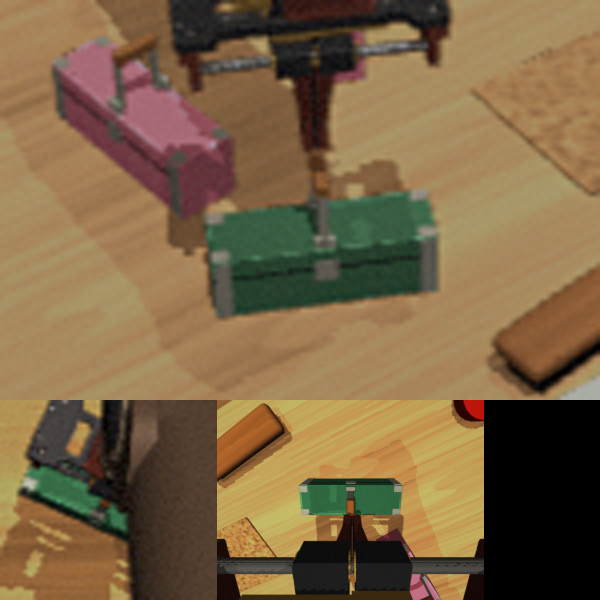

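```bash
python3 - <<'E'
from h import *
from scipy.optimize import least_squares
d=shot("scene"); a=shot("wrist"); s=read_state()
print("pose",s["tool_pos"]); tip=s["tool_pos"]+R.from_quat(s["ee_rot"]).apply([0,0,.022])
print("tip in scene crop",(proj(d,[tip])[0]-[170,190])*4,"in wrist",proj(a,[tip])[0])
print("bar pred scene crop",(proj(d,[[.595,-.15,.102]])[0]-[170,190])*4)
# orange-brown bar blob in both
for n,i,(r0,r1,c0,c1) in(("scene",d,(225,245,240,260)),("wrist",a,(195,260,250,320))):
    m=mask(i,(5,150,60),(16,255,255))[r0:r1,c0:c1]; y,x=np.nonzero(m); print(n,x.mean()+c0,y.mean()+r0,x.min()+c0,x.max()+c0,y.min()+r0,y.max()+r0,len(x))
c=big(mask(a,(65,80,30),(95,255,255))); r=cv2.boxPoints(cv2.minAreaRect(c)); P=unproj(a,r,.055); print(P.mean(0), cv2.minAreaRect(c))
cs=big(mask(d,(65,80,30),(95,255,255))); print("scene box",cv2.boundingRect(cs))
u=np.array([np.cos(np.radians(64.5)),np.sin(np.radians(64.5)),0]);v=np.array([-u[1],u[0],0])
C=np.array([.596,-.149,0]); K=[C+u*i*.08+v*j*.025+np.array([0,0,k*.055]) for i in(-1,1) for j in(-1,1) for k in(0,1)]
q=proj(d,K); print("pred scene box",q.min(0),q.max(0))
E
```

```text
pose [ 0.59565601 -0.15171409  0.13446044]
tip in scene crop [311.05729794 164.0635071 ] in wrist [283.03957799 244.43553252]
bar pred scene crop [313.13738149 173.80929302]
scene 249.23684210526315 232.18421052631578 246 251 225 238 38
wrist 284.5216240070609 237.5648720211827 250 319 207 259 1133
[ 0.60266276 -0.15230991  0.055     ] ((279.6271667480469, 202.6525421142578), (74.5094985961914, 212.8752899169922), 89.54886627197266)
scene box (222, 239, 56, 29)
pred scene box [220.02476481 236.51418928] [278.90221982 269.25017132]
```

The fingers closed on nothing. In the scene crop the tips show at about (318,150), while the pose predicts (311,164). I'll overlay predictions to find which offset is wrong.

```bash
python3 - <<'E'
from h import *
d=shot("scene"); a=shot("wrist"); s=read_state(); T=R.from_quat(s["ee_rot"]); tp=s["tool_pos"]
def ov(i,r0,c0,h,w,f):
    p=cv2.resize(i["pixels"][r0:r0+h,c0:c0+w],None,fx=f,fy=f,interpolation=cv2.INTER_CUBIC)
    def dot(P,col):
        for q in proj(i,P): cv2.circle(p,tuple(int(x) for x in (q-[c0,r0])*f),3,col,-1)
    dot([tp+T.apply([x,0,z]) for x in(-.01,.01) for z in(0,.022)],(255,0,255))
    dot([tp+T.apply([0,0,.022])],(255,255,0))
    B=np.array([.5955,-.150,.102])
    dot([B+T.apply([x,0,z]) for x in(-.018,.018) for z in(-.006,.006)],(0,255,255))
    return p
A=ov(d,190,205,75,90,6); B=ov(a,180,215,150,140,3)
o=np.zeros((450,960,3),np.uint8); o[:450,:540]=A; o[:450,540:960]=B; o=cv2.resize(o,(800,375),interpolation=cv2.INTER_AREA)
cv2.imwrite("pics/ov.png",o[:,:,::-1]); print((np.linalg.inv(d["world_to_cam"])[:3,3]).round(2), a["T_tool_cam"].round(3), tp)
E
```

```text
[ 1.52 -0.71  1.11] [[-0.     0.954  0.299  0.083]
 [ 1.     0.    -0.001 -0.   ]
 [-0.001  0.299 -0.954 -0.161]
 [ 0.     0.     0.     1.   ]] [ 0.59568696 -0.15176841  0.13445766]
```

View pics/ov.png

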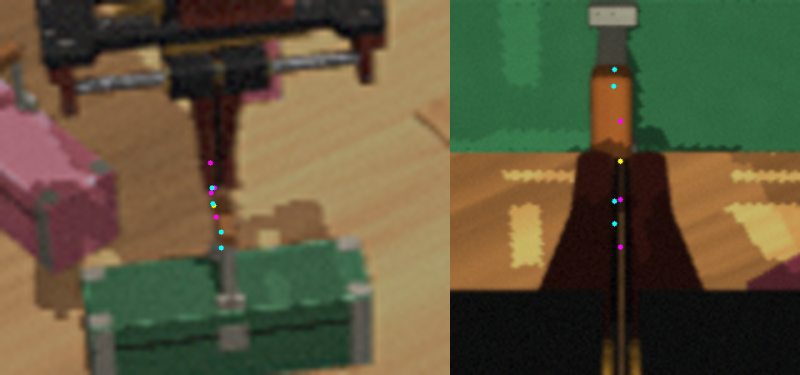

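The overlay shows the bar where predicted, at (222,228) left and (612,110) right. The visible finger ends stop about 15–20 mm short of the stated tip along z, at (215,187) left and (620,153) right. So the jaws closed just over the bar. I'll open, go about 20 mm lower (clear of the lid either way) and close again.

```bash
python3 -m handwheel '0 0 -0.0025 0 0 0 0;0 0 -0.0025 0 0 0 0;0 0 -0.0025 0 0 0 0;0 0 -0.0025 0 0 0 0;0 0 -0.0025 0 0 0 0;0 0 -0.0025 0 0 0 0;0 0 -0.0025 0.02 0 0 0;0 0 -0.0025 0.035 0 0 0;0 0 -0.0025 0.048 0 0 0;0 0 -0.0025 0.056 0 0 0;0 0 -0.0025 0.056 0 0 0' 50; python3 -m handwheel '-1 0 0 0 0 0 0;-1 0 0 0 0 0 0;-1 0 0 0 0 0 0;-1 0 0 0 0 0 0;-1 0 0 0 0 0 0;-1 0 0 0 0 0 0' 50
```

```text
time_s: 6.42
tool_pos: [0.5962, -0.1498, 0.089]
ee_rot: [0.975, -0.221, -0.001, -0.0]
contact_force: [0.2, -0.3, 0.2]
opening: 0.0436
time_s: 7.18
tool_pos: [0.5963, -0.1498, 0.0892]
ee_rot: [0.975, -0.221, -0.001, -0.0]
contact_force: [0.2, 0.1, 2.0]
opening: 0.0096
```

Gripped: the opening is 9.6 mm, which is the bar's thickness. Lifting gently.

```bash
python3 -m handwheel '-1 0 0 -0.004 0 0 0;-1 0 0 -0.012 0 0 0;-1 0 0 -0.024 0 0 0;-1 0 0 -0.038 0 0 0;-1 0 0 -0.053 0 0 0;-1 0 0 -0.068 0 0 0;-1 0 0 -0.083 0 0 0;-1 0 0 -0.099 0 0 0;-1 0 0 -0.115 0 0 0;-1 0 0 -0.13 0 0 0;-1 0 0 -0.145 0 0 0;-1 0 0 -0.156 0 0 0' 50;python3 -m handwheel '-1 0 0 0 0 0 0;-1 0 0 0 0 0 0;-1 0 0 0 0 0 0;-1 0 0 0 0 0 0;-1 0 0 0 0 0 0;-1 0 0 0 0 0 0;-1 0 0 0 0 0 0;-1 0 0 0 0 0 0'
python3 - <<'E'
from h import *
d=shot("scene"); a=shot("wrist"); print(read_state()["tool_pos"])
A=cv2.resize(d["pixels"][160:300,170:330],(457,400),interpolation=cv2.INTER_CUBIC)
B=cv2.resize(a["pixels"],(533,400))[:,100:440]
cv2.imwrite("pics/lift.png",np.hstack([A,B])[:,:,::-1])
E
```

```text
time_s: 8.68
tool_pos: [0.5968, -0.1498, 0.2149]
ee_rot: [0.975, -0.221, -0.001, -0.0]
contact_force: [-0.5, -1.0, -4.6]
opening: 0.0096
time_s: 9.68
tool_pos: [0.5968, -0.1499, 0.2149]
ee_rot: [0.975, -0.221, -0.001, -0.0]
contact_force: [0.7, 0.7, -5.1]
opening: 0.0097
[ 0.59681447 -0.14982335  0.2148995 ]
```

View pics/lift.png

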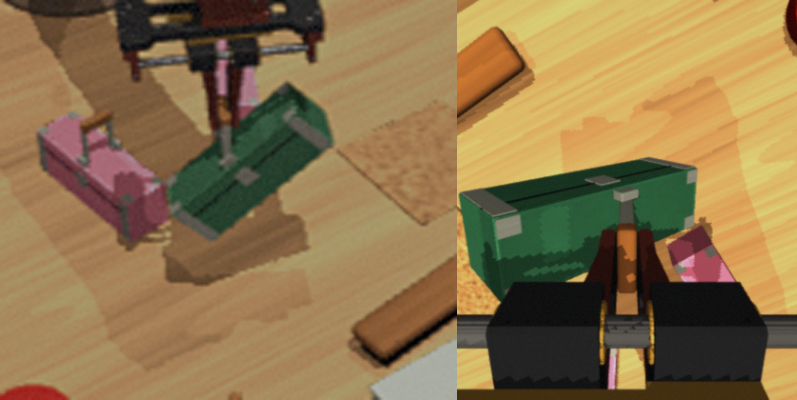

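The lift picture shows the right-hand end up in the scene view (toward the mat). The left-hand end, at world −y and tool +y, has sunk at about (190,215), so that's the heavy end. Now I'll carry the case to the mat with a part turn.

```bash
python3 -m handwheel '-1 -0.005 -0.011 0 0 0 0.006;-1 -0.017 -0.036 0 0 0 0.019;-1 -0.034 -0.071 0 0 0 0.038;-1 -0.052 -0.11 0 0 0 0.06;-1 -0.071 -0.149 0 0 0 0.081;-1 -0.089 -0.188 0 0 0 0.102;-1 -0.108 -0.227 0 0 0 0.123;-1 -0.126 -0.266 0 0 0 0.144;-1 -0.143 -0.302 0 0 0 0.163;-1 -0.156 -0.33 0 0 0 0.179;-1 -0.165 -0.348 0 0 0 0.188;-1 -0.168 -0.355 0 0 0 0.192' 50; python3 -m handwheel '-1 0 0 0 0 0 0;-1 0 0 0 0 0 0;-1 0 0 0 0 0 0;-1 0 0 0 0 0 0'; python3 -c "
from h import *
s=read_state();print(s['q'].round(2)); m=R.from_quat(s['ee_rot']).as_matrix();print(np.degrees(np.arctan2(m[1,1],m[0,1])))"
```

```text
time_s: 11.28
tool_pos: [0.5976, 0.1664, 0.2151]
ee_rot: [0.915, -0.403, -0.001, -0.0]
contact_force: [0.1, -0.3, -4.7]
opening: 0.0093
time_s: 11.78
tool_pos: [0.5977, 0.1658, 0.2151]
ee_rot: [0.915, -0.403, -0.001, -0.0]
contact_force: [-0.6, -0.2, -5.3]
opening: 0.0093
[-0.21  0.42 -0.19  1.61  0.08  1.13 -2.82]
-137.52676064618504
```

Joint 7 is at −2.82, close to its limit, so I won't tilt from here. I'll fit a simple kinematic model to the recorded poses first, to pick a tilt direction with joint margin.

```bash
cat > kin.py <<'E'
from h import *
from scipy.optimize import least_squares
def fk(q,P,s):
    # P: base height, upper, forearm, tool, elbow offset, wrist offset ; s signs for q1,q3,q5,q7 about axis base->tip
    d,a,b,c,e,w=P; Z=lambda t:R.from_euler('z',t); Y=lambda t:R.from_euler('y',t)
    r=Z(s[0]*q[0])*Y(q[1]); p=np.array([0,0,d])+r.apply([0,0,a])
    r=r*Z(s[1]*q[2]); p=p+r.apply([e,0,0]); r=r*Y(q[3]); p=p+r.apply([-e,0,b]); r=r*Z(s[2]*q[4])*Y(q[5]); p=p+r.apply([w,0,0]); r=r*Z(s[3]*q[6]); p=p+r.apply([0,0,c])
    return p,r
E
python3 - <<'E'
from kin import *
import itertools
s=read_state(); print(s["q"].round(4).tolist(),s["tool_pos"].round(4).tolist(),s["ee_rot"].round(4).tolist())
D=[([1.196,.411,-.013,1.596,.006,1.134,-.082],[.18857,-.59534,.22203],[.98825,.15283,-.00018,-.00076]),
([.32,.37,-.21,1.58,.08,1.21,-1.92],[.5913,-.1456,.2585],[.976,-.219,-.001,-.001]),
(s["q"],s["tool_pos"],s["ee_rot"])]
best=None
for sg in itertools.product((-1,1),repeat=4):
    Rs=[fk(q,[0]*6,sg)[1] for q,_,_ in D]
    # constant tool yaw offset k*90
    for k in range(4):
        e=[np.degrees((R.from_quat(t).inv()*r*R.from_euler('z',k*90,degrees=True)).magnitude()) for r,(_,_,t) in zip(Rs,D)]
        if max(e)<12: print(sg,k,np.round(e,2))
E
```

```text
[-0.2068, 0.4202, -0.1933, 1.6062, 0.0846, 1.1251, -2.8206] [0.5977, 0.1658, 0.2151] [0.9152, -0.403, -0.0013, -0.0002]
(-1, -1, -1, -1) 1 [0.13 0.49 0.  ]
(-1, -1, 1, -1) 1 [0.68 9.16 9.7 ]
```

```bash
python3 - <<'E'
from kin import *
s=read_state(); sg=(-1,)*4
D=[([1.196,.411,-.013,1.596,.006,1.134,-.082],[.18857,-.59534,.22203],1),
([.32,.37,-.21,1.58,.08,1.21,-1.92],[.5913,-.1456,.2585],.2),(s["q"],s["tool_pos"],1)]
P0=np.array([.34,.4,.4,.25,0,0])
for free in ([0,1,2,3],[0,1,2,3,4,5]):
    def f(x):
        P=P0.copy();P[free]=x; return np.concatenate([w*(fk(q,P,sg)[0]-p) for q,p,w in D]+[.003*(P-P0)])
    r=least_squares(f,P0[free]); print(r.x.round(4), np.abs(r.fun[:9]).round(4)); P=P0.copy();P[free]=r.x
# joint options over yaw of g and tilt
lo=np.array([-2.95,-.29,-1.47,.14,-1.03,.13,-2.86])+.12; hi=np.array([2.95,1.99,1.44,2.54,4.17,1.85,2.86])-.12
mat=np.array([.565,.133,.005])
for tau in(.9,1.0,1.1):
  for az in range(-180,180,20):
    g=np.array([np.cos(np.radians(az)),np.sin(np.radians(az)),0]);k=np.array([0,0,1.])
    z=np.sin(tau)*g-np.cos(tau)*k; y=-np.cos(tau)*g-np.sin(tau)*k; Rt=R.from_matrix(np.c_[np.cross(y,z),y,z])
    pos=mat+.0275*g-.06*g+.08*k-.029*z
    bst=None
    for i in range(6):
        q0=lo+(hi-lo)*np.random.default_rng(i).random(7)
        rr=least_squares(lambda q:np.concatenate([5*(fk(q,P,sg)[0]-pos),((fk(q,P,sg)[1]*R.from_euler('z',90,degrees=True)).inv()*Rt).as_rotvec(),.002*(q-(lo+hi)/2)]),q0,bounds=(lo,hi),max_nfev=60)
        e=np.linalg.norm(rr.fun[:6])
        if bst is None or e<bst[0]: bst=(e,rr.x)
    if bst[0]<.03: print(tau,az,round(bst[0],3),bst[1].round(2))
E
```

```text
[0.2236 1.116  0.1922 0.9437] [0.0408 0.0186 0.0003 0.0078 0.0007 0.0015 0.0038 0.0002 0.0006]
[ 0.2577  1.5141  0.7217  0.926  -0.3783  0.1297] [0.0417 0.0162 0.001  0.0051 0.0002 0.0014 0.001  0.0019 0.0013]
0.9 -140 0.0 [-0.49  1.05 -0.03  1.26  0.17  1.73  0.13]
0.9 -120 0.0 [-0.68  1.03 -0.08  1.34  0.3   1.65  0.18]
0.9 -100 0.0 [-0.86  1.02 -0.24  1.48  0.45  1.58  0.1 ]
0.9 -80 0.0 [-1.09  1.01 -0.27  1.66  0.55  1.43  0.06]
0.9 -60 0.0 [-1.38  1.03 -0.16  1.89  0.63  1.16  0.02]
0.9 -40 0.0 [-1.66  1.21  0.5   2.25  1.    0.37  0.05]
0.9 60 0.021 [ 1.13  0.98 -1.18  2.14 -0.    0.25 -1.78]
0.9 80 0.0 [ 1.06  1.03 -0.54  1.91 -0.45  0.8  -0.7 ]
0.9 100 0.0 [ 0.9   1.04 -0.91  1.66 -0.09  1.06 -1.17]
0.9 120 0.0 [ 0.58  1.01 -0.27  1.51 -0.31  1.39 -0.52]
0.9 140 0.0 [ 0.37  1.03 -0.28  1.37 -0.2   1.55 -0.49]
0.9 160 0.0 [ 0.17  1.05 -0.29  1.27 -0.09  1.68 -0.41]
1.0 -120 0.0 [-0.69  1.1  -0.09  1.31  0.31  1.72  0.15]
1.0 -100 0.0 [-0.89  1.09 -0.18  1.45  0.44  1.62  0.11]
1.0 -80 0.0 [-1.13  1.09 -0.22  1.64  0.54  1.46  0.05]
1.0 -60 0.0 [-1.42  1.12 -0.13  1.88  0.63  1.18 -0.01]
1.0 -40 0.0 [-1.7   1.32  0.6   2.25  0.98  0.32  0.06]
1.0 80 0.0 [ 1.1   1.13 -0.45  1.92 -0.51  0.85 -0.49]
1.0 100 0.0 [ 0.85  1.08 -0.33  1.67 -0.41  1.2  -0.51]
1.0 120 0.0 [ 0.61  1.08 -0.32  1.48 -0.31  1.43 -0.53]
1.0 140 0.0 [ 0.39  1.1  -0.31  1.34 -0.21  1.61 -0.5 ]
1.0 160 0.0 [ 0.23  1.14 -0.55  1.24 -0.01  1.73 -0.61]
1.1 -120 0.0 [-0.76  1.17  0.18  1.28  0.23  1.73  0.36]
1.1 -100 0.0 [-0.94  1.15 -0.01  1.42  0.4   1.62  0.23]
1.1 -80 0.0 [-1.15  1.16 -0.2   1.62  0.54  1.51  0.02]
1.1 -60 0.0 [-1.46  1.21 -0.1   1.87  0.62  1.21 -0.04]
1.1 -40 0.0 [-1.74  1.43  0.62  2.24  0.95  0.33  0.02]
1.1 80 0.0 [ 1.14  1.23 -0.46  1.91 -0.52  0.86 -0.44]
1.1 100 0.0 [ 0.85  1.16 -0.21  1.67 -0.47  1.28 -0.35]
1.1 120 0.0 [ 0.63  1.16 -0.33  1.46 -0.32  1.47 -0.51]
1.1 140 0.0 [ 0.38  1.16 -0.22  1.32 -0.26  1.68 -0.41]
```

```bash
sed -i 's/d,a,b,c,e,w=P/d,a,b,c,e,w,l=P/; s/p=np.array(\[0,0,d\])+r.apply(\[0,0,a\])/p=np.array([0,0,d])+r.apply([0,l,a])/' kin.py; cat >> kin.py <<'E'
sg=(-1,)*4
D=[([1.196,.411,-.013,1.596,.006,1.134,-.082],[.18857,-.59534,.22203],1),
([.32,.37,-.21,1.58,.08,1.21,-1.92],[.5913,-.1456,.2585],.2),([-0.2068, 0.4202, -0.1933, 1.6062, 0.0846, 1.1251, -2.8206],[0.5977, 0.1658, 0.2151],1)]
P0=np.array([.34,.4,.4,.25,0,0,0]); W=np.array([.01,.02,.02,.02,.1,.05,.001])
r=least_squares(lambda P:np.concatenate([w*(fk(q,P,sg)[0]-p) for q,p,w in D]+[W*(P-P0)]),P0); P=r.x
lo=np.array([-2.95,-.29,-1.47,.14,-1.03,.13,-2.86])+.1; hi=np.array([2.95,1.99,1.44,2.54,4.17,1.85,2.86])-.1
def tilt(az,tau):
    g=np.array([np.cos(np.radians(az)),np.sin(np.radians(az)),0]);k=np.array([0,0,1.])
    z=np.sin(tau)*g-np.cos(tau)*k; y=-np.cos(tau)*g-np.sin(tau)*k; return g,k,z,R.from_matrix(np.c_[np.cross(y,z),y,z])
def ik(pos,Rt,q0,wq=.002):
    rr=least_squares(lambda q:np.concatenate([5*(fk(q,P,sg)[0]-pos),((fk(q,P,sg)[1]*R.from_euler('z',90,degrees=True)).inv()*Rt).as_rotvec(),wq*(q-q0)]),np.clip(q0,lo,hi),bounds=(lo,hi)); return np.linalg.norm(rr.fun[:6]),rr.x
E
python3 - <<'E'
from kin import *
print(P.round(3),r.fun[:9].round(4))
mat=np.array([.565,.133,.005])
for az in(85,95,105):
    q=np.array(D[2][0]); q[6]+=np.radians(az-42.5)
    for tau in np.arange(0,1.11,.1):
        g,k,z,Rt=tilt(az,tau); pos=mat+.0275*g+(.0176)*g+(.0985+.06)*k-.029*z
        e,q=ik(pos,Rt,q); 
        if tau in(0,.5) or tau>.95: print(az,round(tau,1),round(e,3),q.round(2))
    g,k,z,Rt=tilt(az,1.0); print("end",*ik(mat-.0325*g+.08*k-.029*z,Rt,q))
E
```

```text
[ 0.201  0.514  0.445  0.267  0.008 -0.005 -0.049] [ 0.0004 -0.0019 -0.0002 -0.0009  0.     -0.0003 -0.0019 -0.      0.0003]
85 0.0 0.0 [-0.23  0.4  -0.21  1.69  0.09  1.06 -2.12]
85 0.5 0.0 [ 0.17  0.41 -0.41  1.81 -0.43  0.85 -1.59]
85 1.0 0.0 [ 0.54  0.61 -0.67  1.88 -0.89  0.86 -1.04]
85 1.1 0.0 [ 0.61  0.68 -0.74  1.88 -0.93  0.87 -0.96]
end 4.897973321598406e-07 [ 0.64793901  0.74106498 -0.63332483  1.89031959 -0.81320123  0.86714254
 -0.90012157]
95 0.0 0.0 [-0.23  0.39 -0.21  1.71  0.09  1.05 -1.95]
95 0.5 0.0 [ 0.15  0.43 -0.39  1.77 -0.42  0.95 -1.45]
95 1.0 0.0 [ 0.46  0.63 -0.58  1.8  -0.81  1.04 -1.01]
95 1.1 0.0 [ 0.5   0.68 -0.61  1.8  -0.86  1.07 -0.94]
end 5.043134912228662e-07 [ 0.53218565  0.75965153 -0.51568706  1.77489152 -0.74127573  1.0545161
 -0.87884447]
105 0.0 0.0 [-0.23  0.38 -0.21  1.73  0.09  1.04 -1.78]
105 0.5 0.0 [ 0.13  0.46 -0.37  1.73 -0.4   1.05 -1.31]
105 1.0 0.0 [ 0.39  0.66 -0.51  1.71 -0.73  1.2  -0.97]
105 1.1 0.0 [ 0.42  0.71 -0.54  1.7  -0.78  1.23 -0.93]
end 5.490128964068198e-07 [ 0.44317681  0.79795114 -0.44687721  1.65573325 -0.6602618   1.21688009
 -0.85951508]
```

The model reproduces the recorded poses to about 2 mm. It shows that tilting with the case's light side toward world azimuth 100° keeps every joint well inside its range. I'll yaw there first.

```bash
python3 - <<'E'
from kin import *
mat=np.array([.565,.133,.005]); g,k,z,Rt=tilt(100,0.)
pos=mat+.0275*g+.0176*g+(.0985+.06)*k-.029*z; print(pos); rel(pos,Rt)
E
```

```text
[0.55716847 0.17741483 0.1925    ]
shift [-0.0449  0.0276  0.0284] turn [-3.00e-04  1.30e-03 -5.02e-01] rows>= 0.7664310822480762 5.376353770629273
```

```bash
python3 -m handwheel '-1 -0.002 0.001 0 0 0 -0.02;-1 -0.005 0.003 0 0 0 -0.06;-1 -0.01 0.006 0 0 0 -0.12;-1 -0.016 0.009 0 0 0 -0.18;-1 -0.022 0.013 0 0 0 -0.24;-1 -0.028 0.017 0 0 0 -0.3;-1 -0.033 0.02 0 0 0 -0.36;-1 -0.038 0.023 0 0 0 -0.42;-1 -0.042 0.026 0 0 0 -0.47;-1 -0.045 0.0276 0 0 0 -0.495;-1 -0.045 0.0276 0 0 0 -0.502;-1 -0.045 0.0276 0 0 0 -0.502' 50
python3 -m handwheel '-1 0 0.0015 0 0.02 0 0;-1 0 0.0043 0.0003 0.06 0 0;-1 0 0.0072 0.0007 0.1 0 0;-1 0 0.0107 0.0016 0.15 0 0;-1 0 0.0141 0.0029 0.2 0 0;-1 0 0.0174 0.0044 0.25 0 0;-1 0 0.0205 0.0063 0.3 0 0;-1 0 0.0234 0.0085 0.35 0 0;-1 0 0.026 0.011 0.4 0 0;-1 0 0.0284 0.0137 0.45 0 0;-1 0 0.0305 0.0167 0.5 0 0;-1 0 0.0305 0.0167 0.5 0 0'
python3 - <<'E'
from kin import *
s=read_state(); print(s["q"].round(2)); g,k,z,Rt=tilt(100,1.); print((R.from_quat(s["ee_rot"]).inv()*Rt).as_rotvec().round(3))
d=shot("scene"); print(read_state()["tool_pos"])
A=cv2.resize(d["pixels"][120:290,200:400],(706,600),interpolation=cv2.INTER_CUBIC)
cv2.imwrite("pics/tilt.png",A[:,:,::-1])
E
```

```text
time_s: 13.28
tool_pos: [0.5573, 0.1772, 0.2153]
ee_rot: [0.996, 0.087, -0.001, -0.001]
contact_force: [-0.5, 0.2, -5.2]
opening: 0.0099
time_s: 14.78
tool_pos: [0.5621, 0.1504, 0.1992]
ee_rot: [0.874, 0.073, -0.043, -0.478]
contact_force: [-0.1, 0.3, -4.7]
opening: 0.0094
[ 0.62  0.73 -0.67  1.7  -0.6   1.15 -1.03]
[-0.001 -0.001 -0.007]
[0.56203875 0.15191944 0.20067449]
```

View pics/tilt.png

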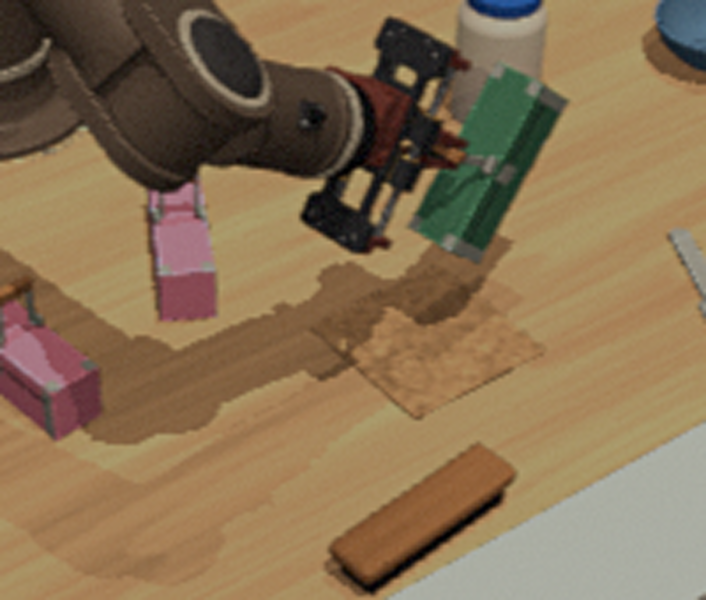

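The case hangs over the mat with the heavy end low at (450,245) and the light end up at (530,85), clear of everything. I'll estimate its actual tilt from the side edge, (475,255) to (565,100).

```bash
python3 - <<'E'
from kin import *
d=shot("scene"); s=read_state(); T=R.from_quat(s["ee_rot"]); z=T.apply([0,0,1]); g,k,_,_=tilt(100,0); tp=s["tool_pos"]
v=np.cross(k,g) # across
piv=tp+.029*z; print("tcp",tp,"piv",piv,"q",s["q"].round(2))
for th in(.7,.8,.9,1.0,1.1,1.2):
    u=np.cos(th)*g+np.sin(th)*k; n=-np.sin(th)*g+np.cos(th)*k
    for sv in(.025,-.025):
        e=[piv-.005*n+i*.08*u+sv*v for i in(-1,1)]; q=(proj(d,e)-[200,120])*3.53; print(th,sv,q.round(0).tolist())
E
```

```text
tcp [0.56193867 0.15301378 0.20180049] piv [0.55770271 0.17703582 0.18611617] q [ 0.61  0.73 -0.68  1.7  -0.6   1.15 -1.03]
0.7 0.025 [[399.0, 219.0], [500.0, 61.0]]
0.7 -0.025 [[443.0, 245.0], [547.0, 84.0]]
0.8 0.025 [[403.0, 221.0], [497.0, 57.0]]
0.8 -0.025 [[448.0, 247.0], [544.0, 80.0]]
0.9 0.025 [[408.0, 223.0], [493.0, 54.0]]
0.9 -0.025 [[452.0, 248.0], [540.0, 77.0]]
1.0 0.025 [[413.0, 223.0], [489.0, 51.0]]
1.0 -0.025 [[457.0, 249.0], [536.0, 74.0]]
1.1 0.025 [[418.0, 223.0], [484.0, 50.0]]
1.1 -0.025 [[462.0, 248.0], [531.0, 73.0]]
1.2 0.025 [[424.0, 222.0], [479.0, 49.0]]
1.2 -0.025 [[468.0, 247.0], [526.0, 72.0]]
```

```bash
python3 -m handwheel '-1 0 0.004 0.002 0 0 0;-1 0 0.012 0.007 0 0 0;-1 0 0.022 0.0125 0 0 0;-1 0 0.033 0.0187 0 0 0;-1 0 0.044 0.025 0 0 0;-1 0 0.054 0.0306 0 0 0;-1 0 0.063 0.0357 0 0 0;-1 0 0.07 0.0396 0 0 0;-1 0 0.0755 0.0428 0 0 0;-1 0 0.0784 0.0444 0 0 0;-1 0 0.0784 0.0444 0 0 0;-1 0 0.0784 0.0444 0 0 0' 50; python3 -m handwheel '-1 0 0 0 0 0 0;-1 0 0 0 0 0 0'; python3 -c "
from kin import *
s=read_state();z=R.from_quat(s['ee_rot']).apply([0,0,1]);print('piv',s['tool_pos']+.029*z,np.mean([read_state()['contact_force'] for i in range(1)],axis=0),s['ft_torque'].round(2))"
```

```text
time_s: 16.38
tool_pos: [0.5626, 0.1491, 0.1301]
ee_rot: [0.874, 0.076, -0.042, -0.477]
contact_force: [-0.3, 0.1, -5.0]
opening: 0.0096
time_s: 16.62
tool_pos: [0.5627, 0.1491, 0.1303]
ee_rot: [0.874, 0.076, -0.042, -0.477]
contact_force: [0.8, 0.2, -4.0]
opening: 0.0095
piv [0.55849721 0.17309475 0.11458319] [ 0.79180284  0.229268   -3.98129365] [-1.82 -0.37  0.08]
```

```bash
python3 -m handwheel '-1 0 0.004 0.0026 0 0 0;-1 0 0.0084 0.0054 0 0 0;-1 0 0.0084 0.0054 0 0 0' 50; for i in 1 2 3; do python3 -m handwheel '-1 0 0.0016 0.001 0 0 0;-1 0 0.0016 0.001 0 0 0' | sed -n '2p;4p'; done
```

```text
time_s: 17.0
tool_pos: [0.5625, 0.149, 0.1217]
ee_rot: [0.874, 0.076, -0.042, -0.477]
contact_force: [0.5, -0.5, -5.3]
opening: 0.0096
tool_pos: [0.5625, 0.1492, 0.1204]
contact_force: [-0.3, 0.3, -5.0]
tool_pos: [0.5625, 0.1498, 0.1196]
contact_force: [0.1, 0.7, 0.6]
tool_pos: [0.5625, 0.1506, 0.1191]
contact_force: [-0.7, 1.9, 4.6]
```

```bash
python3 - <<'E'
from h import *
s=read_state(); print(s["time_s"],s["contact_force"].round(2),s["tool_pos"])
d=shot("scene"); cv2.imwrite("pics/t2.png",cv2.resize(d["pixels"][140:260,260:400],(700,600),interpolation=cv2.INTER_CUBIC)[:,:,::-1])
E
```

```text
17.75 [-0.7   1.95  4.61] [0.56247543 0.15055039 0.11909129]
```

View pics/t2.png

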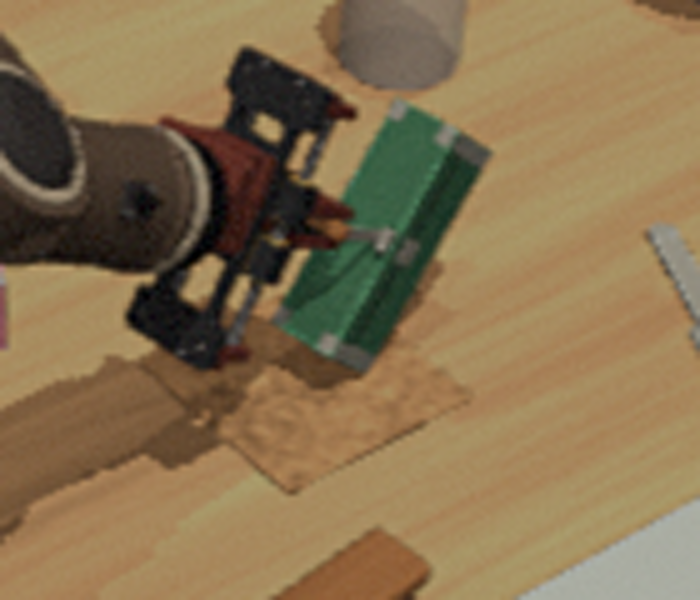

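The case's lower edge touches the mat at about (340,360), and the force reading rose by about 10 N. The pivot height at contact matches the prediction (0.1046 against 0.104). Now I'll walk the pivot along the arc that tips the case up about that edge.

```bash
python3 -m handwheel '-1 0 0.0025 -0.0058 0 0 0;-1 0 0.0025 -0.0058 0 0 0;-1 0 0.0055 -0.0113 0 0 0;-1 0 0.0055 -0.0113 0 0 0;-1 0 0.0088 -0.0166 0 0 0;-1 0 0.0088 -0.0166 0 0 0;-1 0 0.0125 -0.0217 0 0 0;-1 0 0.0125 -0.0217 0 0 0;-1 0 0.0163 -0.0266 0 0 0;-1 0 0.0163 -0.0266 0 0 0;-1 0 0.0205 -0.0314 0 0 0;-1 0 0.0205 -0.0314 0 0 0' 50
python3 - <<'E'
from h import *
s=read_state(); z=R.from_quat(s['ee_rot']).apply([0,0,1]);print('piv',s['tool_pos']+.029*z,s["ft_torque"].round(2))
d=shot("scene"); cv2.imwrite("pics/t3.png",cv2.resize(d["pixels"][140:260,260:400],(700,600),interpolation=cv2.INTER_CUBIC)[:,:,::-1])
E
```

```text
time_s: 19.3
tool_pos: [0.5679, 0.1203, 0.1184]
ee_rot: [0.874, 0.076, -0.042, -0.479]
contact_force: [0.2, 0.1, -0.2]
opening: 0.0094
piv [0.56363425 0.14433107 0.10277402] [-0.91 -0.07  0.12]
```

View pics/t3.png

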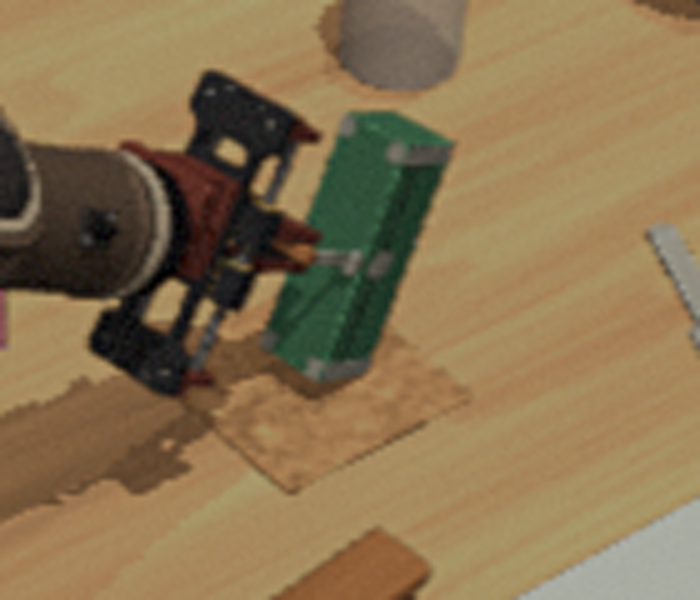

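The case has tipped to about 1.1 rad, past its balance point, with the edge holding on the mat at about (340,375). Continuing along the arc to upright.

```bash
python3 -m handwheel '-1 0 0.0041 -0.0045 0 0 0;-1 0 0.0086 -0.0087 0 0 0;-1 0 0.0133 -0.0128 0 0 0;-1 0 0.0183 -0.0166 0 0 0;-1 0 0.0234 -0.0202 0 0 0;-1 0 0.0287 -0.0234 0 0 0;-1 0 0.0342 -0.0264 0 0 0;-1 0 0.0342 -0.0264 0 0 0;-1 0 0.0396 -0.0293 0 0 0;-1 0 0.0396 -0.0293 0 0 0' 50
python3 - <<'E'
from kin import *
s=read_state(); T=R.from_quat(s['ee_rot']); z=T.apply([0,0,1]);piv=s['tool_pos']+.029*z; print('piv',piv,s["ft_torque"].round(2),s["q"].round(2))
d=shot("scene"); g,k,_,_=tilt(100,0); v=np.cross(k,g)
c=big(mask(d,(65,80,20),(95,255,255))); print("green box",cv2.boundingRect(c)); h=cv2.convexHull(c)
# silhouette fit of tilt
M=np.zeros((420,560),np.uint8); cv2.fillPoly(M,[h],255)
for th in(1.2,1.3,1.4,1.5,1.57):
    u=np.cos(th)*g+np.sin(th)*k; n=-np.sin(th)*g+np.cos(th)*k
    q=proj(d,[piv-.005*n-b*n+i*.08*u+j*.025*v for i in(-1,1) for j in(-1,1) for b in(0,.055)])
    N=np.zeros((420,560),np.uint8); cv2.fillPoly(N,[cv2.convexHull(q.astype(np.float32)).round().astype(int)],255)
    best=max(((M>0)&(np.roll(N,(a,b),(0,1))>0)).sum()/((M>0)|(np.roll(N,(a,b),(0,1))>0)).sum() for a in range(-4,5) for b in range(-4,5)); print(th,round(best,3))
E
```

```text
time_s: 20.6
tool_pos: [0.5742, 0.0839, 0.1041]
ee_rot: [0.874, 0.076, -0.042, -0.479]
contact_force: [-0.2, 0.5, -3.3]
opening: 0.0099
piv [0.56996931 0.10797982 0.08852171] [-1.3  -0.2   0.04] [ 0.65  0.89 -0.6   1.65 -0.52  1.15 -0.92]
green box (311, 167, 26, 52)
1.2 0.74
1.3 0.779
1.4 0.813
1.5 0.815
1.57 0.838
```

```bash
python3 -m handwheel '-1 0 0.0037 -0.0017 0 0 0;-1 0 0.0073 -0.0033 0 0 0;-1 0 0.0073 -0.0033 0 0 0;-1 0 0.0078 -0.003 0 0 0;-1 0 0.0078 -0.003 0 0 0' 50
python3 - <<'E'
from kin import *
s=read_state(); T=R.from_quat(s['ee_rot']); z=T.apply([0,0,1]);piv=s['tool_pos']+.029*z; g=tilt(100,0)[0]; print('piv',piv,'centre if upright',(piv+.0325*g).round(4),s["ft_torque"].round(2))
E
```

```text
time_s: 21.28
tool_pos: [0.5753, 0.0787, 0.1007]
ee_rot: [0.874, 0.076, -0.042, -0.479]
contact_force: [-0.8, -2.3, 1.8]
opening: 0.0098
piv [0.57104683 0.1027503  0.08505303] centre if upright [0.5654 0.1348 0.0851] [-0.84 -0.03  0.17]
```

The case is upright and supported: pivot height 0.085 as predicted, centre about (0.565,0.135). Opening just enough to free the bar, then backing out along the fingers.

```bash
python3 -m handwheel '-0.8 0 0 0 0 0 0;-0.65 0 0 0 0 0 0;-0.5 0 0 0 0 0 0;-0.4 0 0 0 0 0 0;-0.4 0 0 0 0 0 0' 20; python3 -m handwheel '-0.4 0 0 -0.005 0 0 0;-0.4 0 0 -0.012 0 0 0;-0.4 0 0 -0.02 0 0 0;-0.4 0 0 -0.03 0 0 0;-0.4 0 0 -0.04 0 0 0;-0.4 0 0 -0.055 0 0 0;-0.4 0 0 -0.07 0 0 0;-0.4 0 0 -0.085 0 0 0;-0.4 0 0 -0.1 0 0 0'
python3 - <<'E'
from kin import *
s=read_state();print(s["q"].round(2))
d=shot("scene");t=shot("top")
A=cv2.resize(d["pixels"][130:280,200:400],(533,400),interpolation=cv2.INTER_CUBIC); B=cv2.resize(t["pixels"][160:260,215:281],(264,400),interpolation=cv2.INTER_CUBIC)
cv2.imwrite("pics/end.png",np.hstack([A,B])[:,:,::-1])
E
```

```text
time_s: 21.9
tool_pos: [0.5753, 0.0788, 0.1007]
ee_rot: [0.874, 0.076, -0.042, -0.479]
contact_force: [0.4, -0.2, 0.2]
opening: 0.0262
time_s: 23.02
tool_pos: [0.5872, 0.0116, 0.1443]
ee_rot: [0.874, 0.076, -0.042, -0.479]
contact_force: [-1.0, -0.8, -0.1]
opening: 0.0258
[ 0.71  0.87 -0.57  1.54 -0.49  1.31 -0.94]
```

View pics/end.png

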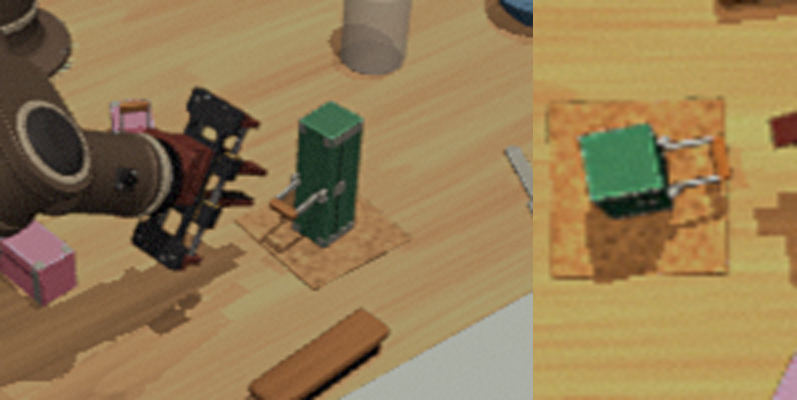

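The case stands upright on the mat at about (328,180), with the handle swung square and the gripper clear. Last numeric check, then hand in.

```bash
python3 -m handwheel '-0.4 0 0 -0.01 0 0 0;-0.4 0 0 -0.02 0 0 0;-0.4 0 0 -0.02 0 0 0;-0.4 0 0 -0.02 0 0 0' | head -2; python3 - <<'E'
from kin import *
t=shot("top"); c=big(mask(t,(65,80,60),(95,255,255))); print("top face centre",unproj(t,cv2.minAreaRect(c)[0],.165))
o=cv2.imread("pics/scene0.png").astype(int); n=shot("scene")["pixels"][:,:,::-1].astype(int)
for k,(x,y,w,h) in dict(brush=(290,245,60,45),horn=(385,180,35,45),tin=(160,290,42,38),jar=(322,108,38,52),globe=(93,200,50,52)).items():
    print(k,np.abs(cv2.GaussianBlur((o-n)[y:y+h,x:x+w].astype(np.float32),(5,5),0)).max().round(1))
s=read_state(); print(s["contact_force"].round(1),abs(s["qd"]).max()); job_done()
E
```

```text
time_s: 23.62
tool_pos: [0.59, -0.0023, 0.1528]
top face centre [[0.56628336 0.1332819  0.165     ]]
brush 10.6
horn 10.3
tin 10.3
jar 10.3
globe 24.1
[ 0.6  0.1 -0.6] 0.0024374937808070637
the job is handed in; nothing more can be done
```

The green case is standing upright on its heavy end at the middle of the cork mat, released, and the job is handed in at about 23.7 s of the 54 s allowed. No verdict came back.

**What I did**
- **First grip missed:** the jaws closed on nothing, just above the handle bar. I re-gripped about 20 mm lower and the bar held at 9.6 mm opening.
- **Heavy end:** I lifted the case about a hand's breadth, and its −y end sank.
- **Standing it up:** I carried it over the mat, touched the heavy end's lower edge down and tipped it upright about that edge. Then I opened the jaws and backed away.

**Last checks**
- **Position:** the case's top face is centred at (0.566, 0.133), within 2 mm of my estimate of the mat centre (0.565, 0.133). The last picture shows it upright with the gripper clear.
- **Contact and motion:** the wrist force is within noise and the arm is still.
- **Other objects:** comparing pictures from before and after, the brush, horn, tin and jar areas show only noise-level change (about 10 grey levels).
- **Not fully settled:** the globe area differed more, up to 24 grey levels. I put this down to the arm's changed shadow and reflection in the glass, since the gripper passed it only at the start and well above it. I did not check it separately.
- **Disagreement:** the finger ends looked 15–20 mm shorter than stated, which fits the first miss. I corrected for it but did not find the cause.

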